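# Park the lathe fittings in their dishes

## Robot

A 6-joint arm with a two-finger parallel gripper is mounted at the origin on the work surface. World frame = base frame: x ahead of the robot, y to its left, z up, the work surface at z = 0. Lengths are in m, angles in degrees, forces in N, time in s.
With the tool pointing down it reaches from about 0.3 to 0.775 m from the base axis. Payload 14.6 kg.
Tool frame: the origin (TCP) lies at the very end of the fingers, on their centre line; the grasp point (between the pads) lies 19 mm behind it; z points along the fingers, y is the direction in which the jaws open and shut (so a half turn about z gives the same grasp; the last joint's range is limited). The gripper opens to 85 mm and grips with 20 to 120 N. Pads are 22 mm wide; open, the fingers measure 114 mm over their backs; the gripper's body (76 mm by 85 mm) begins 54 mm behind the grasp point. The pads swing forward as they close: fully open they stand 13 mm farther back than shut.
Start: joints at [-80.019, 17.183, 87.147, -0, 75.671, -3.816], TCP at [0.131, -0.534, 0.231] pointing down, gripper open.
Joint ranges: [-173.82, 173.82], [-45.26, 126.66], [13.44, 144.39], [-59.66, 239.66], [0, 175.72], [-146.38, 146.38]. Speed limits (degrees/s): [127.2, 127.2, 147.25, 180, 180, 180].

## Interface

Orientations are given as a 3x3 rotation matrix whose columns are the frame's x, y, z axes.
In Python, from workcell import manip gives the robot as it stands.
- The arm moves only by the tool drive_tool, never from a script. Its argument "increments" is a list of rows, each a list of 3 entries, a list of its own where there are three numbers: the shift along the world's x, y, z in cm, then the turn, a rotation vector about the world's x, y, z in rad, then the finger opening in cm, from 0 to 8.54. In form: [[[x, y, z], [wx, wy, wz], jaw], ...]. A call has 1 to 10 rows; each row shifts and turns the commanded pose from where the row before left it; what a row does not reach is not made up. A row lasts 1/12 s, in which the tool goes at most 41.7 mm and 7.16 degrees, less where a joint would pass 70% of its speed; a pose out of reach is approached as far as the arm can. A call with a gripper value outside its range is refused whole. The fingers move at their own pace and stop on an object; the grip force is fixed at half the most. Time passes only in rows, so rows that do not move let the fingers close. It gives the time, the measured TCP pose, the force and the opening at its end, in the units of the state.
- manip.state(): the state, without advancing time (a new reading comes with each control period).
- manip.get_image(name): name is "side" or "top" or "wrist"; returns the picture (384x512x3 uint8, blue, green, red); there is no depth.
- manip.camera_params(name): a dict with "fovy" (degrees; the focal length in pixels is half the picture's height over the tangent of half this angle, whatever the lens; pixels are square), "cx", "cy" (the principal point, pixels), "cam_to_world" (4x4, takes a point from camera to world coordinates). Camera axes: x right, y down, z forward; pixel columns grow to the right and rows downward; lengths in m; the calibration is good to about 2 mm. A picture is of the moment at which its call begins: read the wrist's pose just before it. camera_params takes no time and is no camera call; for the wrist camera it gives the pose at the moment of the call.
- manip.close_job(): hands the job in, once; it reports no verdict.
The state is a dict: "t": time; "joints": joint angles; "dq": joint speeds; "tau": joint torques, N m; "eef_pos": TCP position; "orientation": TCP orientation; "force": force on the tool from outside, world axes, zero at the start; "wrist_torque": the same for the moment, N m; "finger_gap": finger opening in m.
Only numpy, scipy, OpenCV 4.12 (cv2) and the standard library are available. Lean on these libraries where they do the work, as an engineer would, in place of code of your own. Each camera call takes 0.05 s, during which the arm holds its last target. There are 200 camera calls.

## Task

Put the three steel lathe fittings away in the yellow parking dishes, each standing upright and flat in the recess of its own size: the flanged faceplate in the large dish, the drill chuck in the medium dish and the pointed lathe centre in the small dish. Set them down, do not drop them, and leave the two turned wooden pieces standing where they are.

Things in the scene. Friction and masses are not known exactly. Their poses are not given: they have to be found in the camera images.
- faceplate: Loose, solid steel, stands upright on the bench on its flat underside; round about its z axis (up), so its yaw means nothing. Origin: centre of its underside. Faceplate: a flange disc 62 mm in diameter and 12 mm thick at the bottom, with a plain cylindrical boss 34 mm in diameter on top of it, from 12 to 52 mm height (grip the boss). Mass 0.28 to 0.56 kg.
- chuck: Loose, solid steel, stands upright on the bench on its flat underside; round about its z axis (up), so its yaw means nothing. Origin: centre of its underside. Drill chuck: a plain cylinder 46 mm in diameter from 0 to 48 mm height with a dark band near the foot, then a cone narrowing to a 20 mm nose at 66 mm (grip the cylinder). Mass 0.25 to 0.49 kg.
- centre: Loose, solid steel, stands upright on the bench on its flat underside; round about its z axis (up), so its yaw means nothing. Origin: centre of its underside. Lathe centre: a plain cylinder 34 mm in diameter from 0 to 42 mm height (grip it there), then a steel cone, 24 mm wide at its foot, rising to a point at 66 mm. Mass 0.18 to 0.35 kg.
- dish_large: The largest of three yellow-painted round parking dishes with a dark rubber floor, fixed to the bench. Outer diameter 114 mm, height 22 mm; flat round recess 90 mm across and 10 mm deep, its floor 12 mm above the bench. Origin: centre of its underside, on the bench; z up.
- dish_medium: The medium one of three yellow-painted round parking dishes with a dark rubber floor, fixed to the bench. Outer diameter 90 mm, height 22 mm; flat round recess 66 mm across and 10 mm deep, its floor 12 mm above the bench. Origin: centre of its underside, on the bench; z up.
- dish_small: The smallest of three yellow-painted round parking dishes with a dark rubber floor, fixed to the bench. Outer diameter 74 mm, height 22 mm; flat round recess 50 mm across and 10 mm deep, its floor 12 mm above the bench. Origin: centre of its underside, on the bench; z up.
- knob_wood: Loose turned knob of pale wood, 60 mm across at the foot, 52 mm tall. It must stay where it stands. Round about its z axis (up). Origin: centre of its underside.
- finial_wood: Loose turned finial of dark reddish-brown wood, 42 mm across at the foot, 66 mm tall, pointed. It must stay where it stands. Round about its z axis (up). Origin: centre of its underside.
There are look-alikes about, which are no part of the job. What is shaped like the faceplate but blue or orange is not meant.

How it is judged:
By the outcome, as a careful person would: the job done as asked, in the order asked, and still so for the second after the job is handed in, with the robot touching nothing.
It also fails if it takes over 96 s, if anything falls off the work surface, if the arm or the gripper's body presses on something with over 40 N, if the wrist force passes 120 N, or if a joint passes its speed limit or range.

## Working session

There is one attempt and no reset: what is moved stays moved. The work goes in short steps, Python scripts to look and compute and a tool call to move; the robot and the scene stay as the last step left them, time stands still between calls to the robot, and variables do not carry over. Pictures are saved under pics/ and viewed, about 12 in all and at most 16, crops included, and the job is handed in when it is done.

Besides the shell and the picture viewer there is one more tool, called by a JSON object that holds its "name" and its "arguments", one argument or row to a line. drive_tool: Moves the arm, as the interface text tells. Its arguments: {"type":"object","properties":{"increments":{"type":"array"}},"required":["increments"]}

```bash
mkdir -p pics; ls; python3 - <<'E'
from workcell import manip
import cv2,numpy as np
np.set_printoptions(precision=4,suppress=True)
for n in("top","side"):
    im=manip.get_image(n); cv2.imwrite(f"pics/{n}0.png",im); p=manip.camera_params(n); print(n,p)
s=manip.state(); print(s)
E
```

```text
pics
top {'fovy': 53.65636458332758, 'cx': 257.6687780044567, 'cy': 192.75335731096453, 'cam_to_world': array([[-0.0116, -0.9879,  0.1546,  0.343 ],
       [-0.9999,  0.013 ,  0.0084, -0.023 ],
       [-0.0103, -0.1545, -0.9879,  1.0724],
       [ 0.    ,  0.    ,  0.    ,  1.    ]])}
side {'fovy': 56.146490498255176, 'cx': 247.78134476721252, 'cy': 199.78503702240758, 'cam_to_world': array([[ 0.9955, -0.0643,  0.0695,  0.4322],
       [-0.0937, -0.5656,  0.8194, -0.7445],
       [-0.0133, -0.8222, -0.569 ,  0.5574],
       [ 0.    ,  0.    ,  0.    ,  1.    ]])}
{'t': 0.1, 'joints': array([-80.0214,  17.2121,  87.1762,   0.0005,  75.6704,  -3.8156]), 'dq': array([-0.001 , -0.0183, -0.115 ,  0.1759, -0.017 , -0.0388]), 'tau': array([  0.0016, -54.4378, -36.237 ,  -0.    ,   0.003 ,   0.    ]), 'eef_pos': array([ 0.1311, -0.5339,  0.2308]), 'orientation': array([[ 0.9712,  0.2384, -0.0002],
       [ 0.2384, -0.9712,  0.001 ],
       [ 0.0001, -0.001 , -1.    ]]), 'force': array([ 0.1713, -0.0303,  0.429 ]), 'wrist_torque': array([ 0.02  ,  0.0017, -0.0279]), 'finger_gap': 0.0852895695186007}
```

View pics/top0.png

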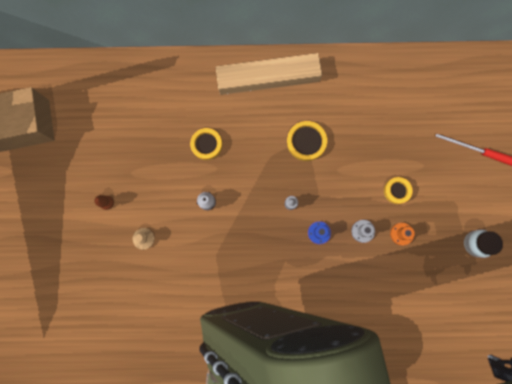

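View pics/side0.png

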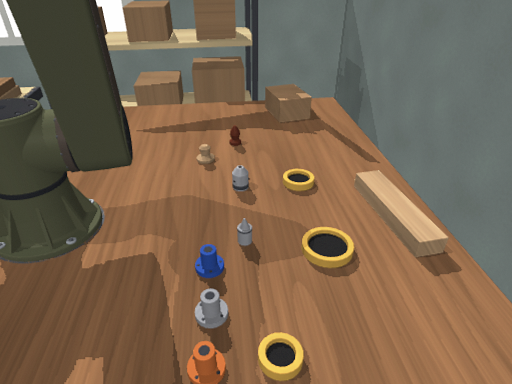

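The top view shows the dishes at about (307,140) large, (206,143) medium and (399,190) small. The faceplate is at (363,231), between a blue and an orange look-alike. The chuck is at (206,201), the centre at (292,202), the knob at (143,238) and the finial at (104,201). The side view agrees: faceplate (211,307), chuck (240,178), centre (245,233).

```bash
cat > h.py <<'E'
import cv2,numpy as np
np.set_printoptions(precision=4,suppress=True)
def ray(p,uv,h=384):
    f=h/2/np.tan(np.radians(p["fovy"]/2)); T=p["cam_to_world"]
    d=T[:3,:3]@np.array([(uv[0]-p["cx"])/f,(uv[1]-p["cy"])/f,1]); return T[:3,3],d
def onplane(p,uv,z):
    o,d=ray(p,uv); return o+d*(z-o[2])/d[2]
def tri(pa,ua,pb,ub):
    o1,d1=ray(pa,ua);o2,d2=ray(pb,ub)
    s=np.linalg.lstsq(np.c_[d1,-d2],o2-o1,rcond=None)[0]
    a,b=o1+s[0]*d1,o2+s[1]*d2; return (a+b)/2,np.linalg.norm(a-b)
def blobs(im,lo,hi,amin=30):
    m=cv2.inRange(cv2.cvtColor(im,cv2.COLOR_BGR2HSV),lo,hi)
    cs,_=cv2.findContours(m,cv2.RETR_EXTERNAL,cv2.CHAIN_APPROX_NONE)
    return [c for c in cs if cv2.contourArea(c)>amin]
E
python3 - <<'E'
from h import *
from workcell import manip
P={n:manip.camera_params(n) for n in("top","side")}; I={n:cv2.imread(f"pics/{n}0.png") for n in P}
for n in P:
    for k,lo,hi,z in(("yellow",(20,150,90),(32,255,255),.016),("steel",(95,8,90),(130,80,255),.03)):
        for c in blobs(I[n],lo,hi,40):
            x,y,w,h=cv2.boundingRect(c)
            if k=="steel" and (n=="top" and not(150<y<260) or n=="side" and not(150<y<340 and 150<x<330)): continue
            (u,v),(a,b),_=cv2.fitEllipse(c)
            print(n,k,round(u,1),round(v,1),"box",x,y,w,h,onplane(P[n],(u,v),z)[:2])
crop=[cv2.resize(I["top"][170:260,180:430],None,fx=3.2,fy=3.2,interpolation=2),cv2.resize(I["side"][150:350,170:420],None,fx=3.2,fy=3.2)[:300]]
cv2.imwrite("pics/crop.png",np.vstack(crop))
E
```

```text
top yellow 397.9 190.1 box 385 177 27 27 [ 0.5106 -0.4079]
top yellow 205.9 143.3 box 191 128 31 31 [0.6543 0.1334]
top yellow 306.6 140.3 box 287 121 40 39 [ 0.6589 -0.1563]
top steel 480.4 243.4 box 469 231 18 26 [ 0.3594 -0.6152]
top steel 362.5 230.9 box 353 221 20 20 [ 0.3969 -0.2989]
top steel 203.1 201.2 box 199 196 9 12 [0.4844 0.1376]
side yellow 280.2 356.0 box 258 333 45 48 [ 0.5088 -0.4142]
side yellow 327.1 246.8 box 302 227 52 41 [ 0.6557 -0.1667]
side yellow 298.1 179.3 box 283 169 31 22 [0.6514 0.1219]
side steel 210.9 309.6 box 196 289 32 39 [ 0.3986 -0.3214]
side steel 244.6 238.1 box 238 232 13 13 [ 0.4754 -0.1337]
side steel 244.3 226.7 box 238 219 14 14 [ 0.4782 -0.0935]
side steel 240.2 176.8 box 233 167 15 20 [0.4859 0.1317]
```

View pics/crop.png

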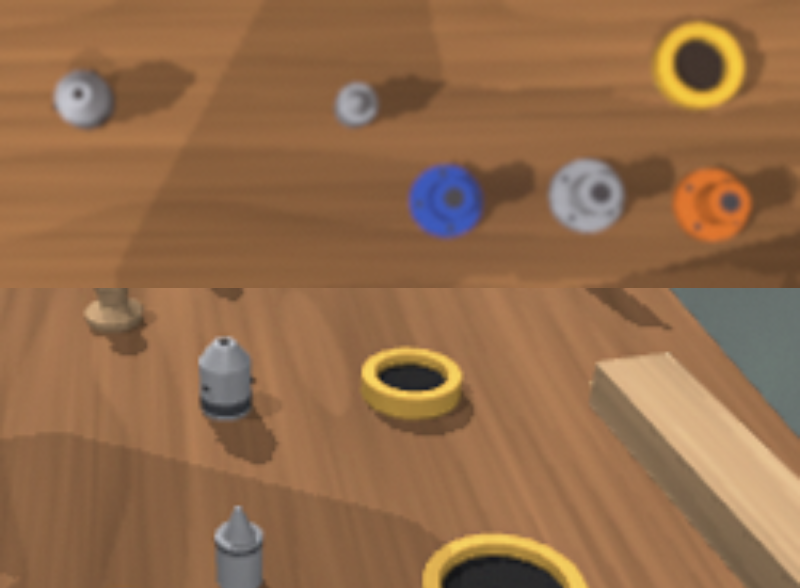

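Top and side agree to within the bias from the visible dish walls. The side mask includes the front walls, so it sits about 8–10 mm low in y. I'll move over the faceplate, jaws turning towards x, and refine with the wrist camera.

{"name": "drive_tool", "arguments": {
  "increments": [
    [[1.5,1.5,0],[0,0,0.08],8.5],
    [[2.5,2.2,0],[0,0,0.12],8.5],
    [[2.5,2.2,0],[0,0,0.12],8.5],
    [[2.5,2.2,0],[0,0,0.12],8.5],
    [[2.5,2.2,0],[0,0,0.12],8.5],
    [[2.5,2.2,0],[0,0,0.12],8.5],
    [[2.5,2.2,0],[0,0,0.12],8.5],
    [[2.5,2.2,0],[0,0,0.12],8.5],
    [[2.5,2.2,0],[0,0,0.12],8.5],
    [[2.5,2.2,0],[0,0,0.12],8.5]
  ]
}}

```text
t: 0.93
eef_pos: [0.3721, -0.3197, 0.2311]
orientation: [[0.163, 0.987, -0.0], [0.987, -0.163, 0.0], [0.0, -0.0, -1.0]]
force: [-0.4, -0.9, 0.7]
finger_gap: 0.0852
```

{"name": "drive_tool", "arguments": {
  "increments": [
    [[2.0,1.0,0],[0,0,0.12],8.5],
    [[0.6,0.4,0],[0,0,0.05],8.5],
    [[0,0,0],[0,0,0],8.5],
    [[0,0,0],[0,0,0],8.5],
    [[0,0,0],[0,0,0],8.5]
  ]
}}

```text
t: 1.35
eef_pos: [0.3966, -0.3075, 0.2311]
orientation: [[0.003, 1.0, -0.0], [1.0, -0.003, 0.0], [0.0, -0.0, -1.0]]
force: [0.5, -0.0, 0.1]
finger_gap: 0.0852
```

```bash
python3 - <<'E'
from h import *
from workcell import manip
s=manip.state();p=manip.camera_params("wrist");im=manip.get_image("wrist");cv2.imwrite("pics/w1.png",im)
print(s["t"],s["eef_pos"],s["orientation"],s["joints"]);print(p)
E
```

```text
1.35 [ 0.3966 -0.3075  0.2311] [[ 0.0027  1.     -0.0004]
 [ 1.     -0.0027  0.0002]
 [ 0.0002 -0.0004 -1.    ]] [-41.968   11.0461  94.8096  -0.0075  74.1656 -41.8115]
{'fovy': 67.94387728564546, 'cx': 257.8325343690839, 'cy': 189.94068384511314, 'cam_to_world': array([[ 1.    , -0.0015, -0.0014,  0.3979],
       [-0.0019, -0.9565, -0.2919, -0.2338],
       [-0.0009,  0.2919, -0.9565,  0.3734],
       [ 0.    ,  0.    ,  0.    ,  1.    ]])}
```

View pics/w1.png

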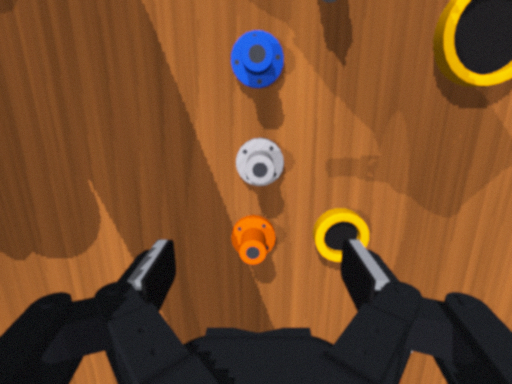

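The wrist view shows the grey faceplate at about (260,160), between blue (258,58) and orange (253,240). Casting it on z = 12 mm gives about (0.400, -0.304), which matches the top view, and a flange width of about 63 mm. I'll descend.

{"name": "drive_tool", "arguments": {
  "increments": [
    [[0.2,0.3,-2],[0,0,0],8.5],
    [[0,0,-3],[0,0,0],8.5],
    [[0,0,-3],[0,0,0],8.5],
    [[0,0,-3],[0,0,0],8.5],
    [[0,0,-3],[0,0,0],8.5],
    [[0,0,-2],[0,0,0],8.5],
    [[0,0,-2],[0,0,0],8.5],
    [[0,0,-1.5],[0,0,0],8.5],
    [[0,0,-1],[0,0,0],8.5],
    [[0,0,-0.5],[0,0,0],8.5]
  ]
}}

```text
t: 2.23
eef_pos: [0.3984, -0.3043, 0.0202]
orientation: [[0.002, 1.0, -0.001], [1.0, -0.002, 0.001], [0.001, -0.001, -1.0]]
force: [0.4, 0.1, 0.3]
finger_gap: 0.0851
```

{"name": "drive_tool", "arguments": {
  "increments": [
    [[0,0,0],[0,0,0],6],
    [[0,0,0],[0,0,0],5],
    [[0,0,0],[0,0,0],4],
    [[0,0,0],[0,0,0],3],
    [[0,0,0],[0,0,0],2],
    [[0,0,0],[0,0,0],2],
    [[0,0,0],[0,0,0],2],
    [[0,0,0],[0,0,0],2],
    [[0,0,0],[0,0,0],2],
    [[0,0,0],[0,0,0],2]
  ]
}}

```text
t: 3.07
eef_pos: [0.3995, -0.3044, 0.0223]
orientation: [[-0.0, 1.0, 0.001], [1.0, 0.0, -0.001], [-0.001, 0.001, -1.0]]
force: [-1.4, 0.9, 8.5]
finger_gap: 0.032
```

{"name": "drive_tool", "arguments": {
  "increments": [
    [[0,0,0.3],[0,0,0],2],
    [[0,0,0.7],[0,0,0],2],
    [[0,0,1],[0,0,0],2],
    [[0,0,2],[0,0,0],2],
    [[0,0,2],[0,0,0],2],
    [[0,0,2],[0,0,0],2],
    [[0,0,2],[0,0,0],2],
    [[0,0,1],[0,0,0],2],
    [[0,0,0],[0,0,0],2],
    [[0,0,0],[0,0,0],2]
  ]
}}

```text
t: 3.9
eef_pos: [0.3991, -0.3041, 0.1313]
orientation: [[0.0, 1.0, 0.0], [1.0, -0.0, -0.0], [-0.0, 0.0, -1.0]]
force: [-0.5, 0.5, -3.0]
finger_gap: 0.0318
```

```bash
python3 - <<'E'
from h import *
from workcell import manip
s=manip.state();p=manip.camera_params("wrist");im=manip.get_image("wrist")
print(s["t"],s["eef_pos"],s["force"],s["finger_gap"])
a=cv2.imread("pics/w1.png")
P=manip.camera_params("side");b=manip.get_image("side")
cv2.imwrite("pics/w2.png",np.hstack([im[:,100:450],b[100:,100:450][:284] if 0 else cv2.copyMakeBorder(b[100:,100:450],0,100,0,0,0)]))
E
```

```text
3.9 [ 0.3991 -0.3041  0.1313] [-0.508   0.5013 -3.0145] 0.03175018810400454
```

View pics/w2.png

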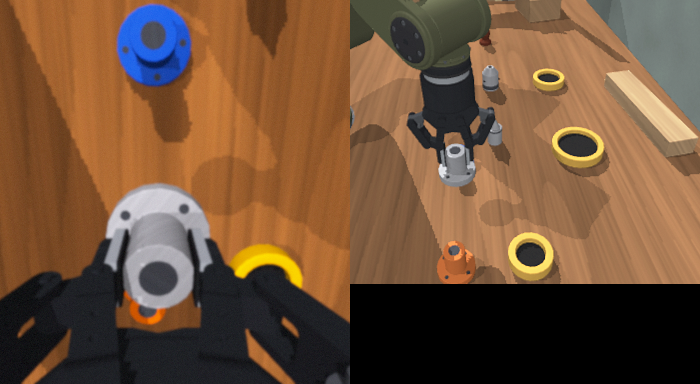

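The faceplate is held upright between the pads, and the force of -3 N matches its weight. Next I carry it to above the large dish.

{"name": "drive_tool", "arguments": {
  "increments": [
    [[1,0.6,0],[0,0,0],2],
    [[2,1.1,0],[0,0,0],2],
    [[2.8,1.6,0],[0,0,0],2],
    [[2.8,1.6,0],[0,0,0],2],
    [[2.8,1.6,0],[0,0,0],2],
    [[2.8,1.6,0],[0,0,0],2],
    [[2.8,1.6,0],[0,0,0],2],
    [[2.8,1.6,0],[0,0,0],2],
    [[2.5,1.3,0],[0,0,0],2],
    [[1.5,0.4,0],[0,0,0],2]
  ]
}}

```text
t: 4.83
eef_pos: [0.6392, -0.171, 0.1296]
orientation: [[-0.002, 1.0, -0.001], [1.0, 0.002, 0.001], [0.001, -0.001, -1.0]]
force: [0.4, -0.3, -2.9]
finger_gap: 0.0316
```

{"name": "drive_tool", "arguments": {
  "increments": [
    [[1.2,0.2,0],[0,0,0],2],
    [[0.8,0.2,0],[0,0,0],2],
    [[0,0,0],[0,0,0],2],
    [[0,0,0],[0,0,0],2],
    [[0,0,0],[0,0,0],2]
  ]
}}

```text
t: 5.25
eef_pos: [0.6566, -0.1699, 0.1305]
orientation: [[0.0, 1.0, -0.001], [1.0, -0.0, 0.0], [0.0, -0.001, -1.0]]
force: [-0.3, -1.4, -2.6]
finger_gap: 0.0319
```

```bash
python3 - <<'E'
from h import *
from workcell import manip
s=manip.state();p=manip.camera_params("wrist");im=manip.get_image("wrist")
print(s["t"],s["eef_pos"],s["orientation"],s["force"],s["finger_gap"],p["cam_to_world"])
for c in blobs(im,(20,150,60),(32,255,255),60):
    e=cv2.fitEllipse(cv2.convexHull(c)); print(e,onplane(p,e[0],.02))
P=manip.camera_params("side");b=manip.get_image("side")
cv2.imwrite("pics/w3.png",np.hstack([im[:,100:450],cv2.copyMakeBorder(b[100:,150:500],0,100,0,0,0)]))
E
```

```text
5.25 [ 0.6566 -0.1699  0.1305] [[ 0.      1.     -0.0013]
 [ 1.     -0.      0.0004]
 [ 0.0004 -0.0013 -1.    ]] [-0.2754 -1.3523 -2.6132] 0.03189391143862795 [[ 1.      0.0012 -0.0015  0.6579]
 [ 0.0007 -0.9565 -0.2917 -0.0963]
 [-0.0018  0.2917 -0.9565  0.2728]
 [ 0.      0.      0.      1.    ]]
((148.8001708984375, 360.971435546875), (19.321094512939453, 28.23339080810547), 61.828670501708984) [ 0.5338 -0.3767  0.02  ]
((260.5592041015625, 170.1990509033203), (121.9610595703125, 124.47616577148438), 87.63345336914062) [ 0.6599 -0.1546  0.02  ]
```

View pics/w3.png

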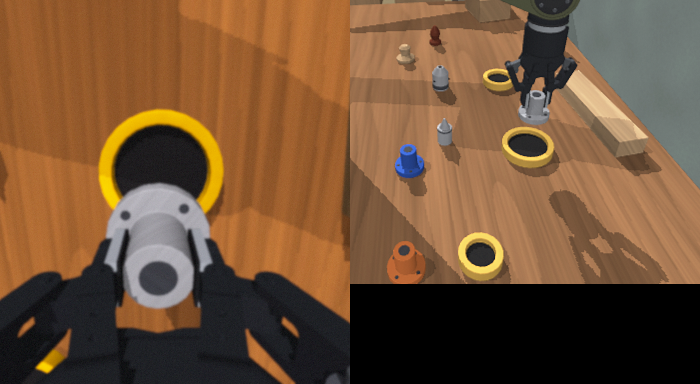

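The wrist view puts the large dish at (0.660, -0.155) and the top view at (0.659, -0.156). I'll shift and lower.

{"name": "drive_tool", "arguments": {
  "increments": [
    [[0.3,1.0,0],[0,0,0],2],
    [[0,0.5,-1],[0,0,0],2],
    [[0,0,-2],[0,0,0],2],
    [[0,0,-2],[0,0,0],2],
    [[0,0,-2],[0,0,0],2],
    [[0,0,-1],[0,0,0],2],
    [[0,0,-0.6],[0,0,0],2],
    [[0,0,-0.2],[0,0,0],2],
    [[0,0,0],[0,0,0],2],
    [[0,0,0],[0,0,0],2]
  ]
}}

```text
t: 6.18
eef_pos: [0.6607, -0.1552, 0.0444]
orientation: [[-0.0, 1.0, 0.002], [1.0, 0.0, -0.0], [-0.0, 0.002, -1.0]]
force: [-0.2, -0.3, -2.8]
finger_gap: 0.0321
```

{"name": "drive_tool", "arguments": {
  "increments": [
    [[0,0,-0.1],[0,0,0],2],
    [[0,0,-0.1],[0,0,0],2],
    [[0,0,-0.1],[0,0,0],2],
    [[0,0,0],[0,0,0],2],
    [[0,0,0],[0,0,0],2]
  ]
}}

```text
t: 6.6
eef_pos: [0.6602, -0.1551, 0.0403]
orientation: [[0.0, 1.0, 0.0], [1.0, -0.0, -0.0], [-0.0, 0.0, -1.0]]
force: [0.3, 0.1, -2.6]
finger_gap: 0.032
```

{"name": "drive_tool", "arguments": {
  "increments": [
    [[0,0,-0.1],[0,0,0],2],
    [[0,0,-0.1],[0,0,0],2],
    [[0,0,-0.1],[0,0,0],2],
    [[0,0,-0.1],[0,0,0],2],
    [[0,0,0],[0,0,0],2],
    [[0,0,0],[0,0,0],2]
  ]
}}

```text
t: 7.1
eef_pos: [0.6601, -0.1551, 0.0362]
orientation: [[-0.0, 1.0, -0.0], [1.0, 0.0, 0.0], [0.0, -0.0, -1.0]]
force: [0.7, -0.1, -3.1]
finger_gap: 0.0319
```

{"name": "drive_tool", "arguments": {
  "increments": [
    [[0,0,-0.1],[0,0,0],2],
    [[0,0,0],[0,0,0],2],
    [[0,0,0],[0,0,0],2]
  ]
}}

```text
t: 7.35
eef_pos: [0.6601, -0.1551, 0.0352]
orientation: [[0.0, 1.0, -0.0], [1.0, -0.0, 0.0], [0.0, -0.0, -1.0]]
force: [-0.7, -0.2, -3.8]
finger_gap: 0.0317
```

{"name": "drive_tool", "arguments": {
  "increments": [
    [[0,0,-0.1],[0,0,0],2],
    [[0,0,0],[0,0,0],2],
    [[0,0,0],[0,0,0],2]
  ]
}}

```text
t: 7.6
eef_pos: [0.6603, -0.1551, 0.0345]
orientation: [[-0.0, 1.0, 0.0], [1.0, 0.0, -0.0], [-0.0, 0.0, -1.0]]
force: [-0.8, -0.1, -1.3]
finger_gap: 0.0317
```

{"name": "drive_tool", "arguments": {
  "increments": [
    [[0,0,-0.1],[0,0,0],2],
    [[0,0,0],[0,0,0],2],
    [[0,0,0],[0,0,0],2]
  ]
}}

```text
t: 7.85
eef_pos: [0.6603, -0.1551, 0.0344]
orientation: [[-0.0, 1.0, 0.0], [1.0, 0.0, -0.0], [-0.0, 0.0, -1.0]]
force: [-5.4, 1.3, 7.3]
finger_gap: 0.0318
```

Contact on the floor. I'll open and rise.

{"name": "drive_tool", "arguments": {
  "increments": [
    [[0,0,0.1],[0,0,0],3.5],
    [[0,0,0],[0,0,0],4],
    [[0,0,0],[0,0,0],5],
    [[0,0,0],[0,0,0],6.5],
    [[0,0,0],[0,0,0],8],
    [[0,0,0],[0,0,0],8.5],
    [[0,0,0],[0,0,0],8.5],
    [[0,0,0.5],[0,0,0],8.5],
    [[0,0,1],[0,0,0],8.5],
    [[0,0,2],[0,0,0],8.5]
  ]
}}

```text
t: 8.68
eef_pos: [0.6593, -0.1549, 0.0683]
orientation: [[0.0, 1.0, -0.003], [1.0, -0.0, 0.001], [0.001, -0.003, -1.0]]
force: [-0.3, 0.5, 0.3]
finger_gap: 0.0849
```

{"name": "drive_tool", "arguments": {
  "increments": [
    [[0,0,3],[0,0,0],8.5],
    [[0,0,3],[0,0,0],8.5],
    [[-1,2,3],[0,0,0],8.5],
    [[-2,3,3],[0,0,0],8.5],
    [[-2,3,0],[0,0,0],8.5],
    [[-2,3,0],[0,0,0],8.5],
    [[-2,3,0],[0,0,0],8.5],
    [[-2,3,0],[0,0,0],8.5],
    [[-2,3,0],[0,0,0],8.5],
    [[-2,3,0],[0,0,0],8.5]
  ]
}}

```text
t: 9.52
eef_pos: [0.5113, 0.0727, 0.187]
orientation: [[0.0, 1.0, 0.001], [1.0, -0.0, 0.0], [0.0, 0.001, -1.0]]
force: [0.5, 1.0, 0.3]
finger_gap: 0.085
```

{"name": "drive_tool", "arguments": {
  "increments": [
    [[-1.5,3,0],[0,0,0],8.5],
    [[-0.5,1.5,0],[0,0,0],8.5],
    [[0,0,0],[0,0,0],8.5],
    [[0,0,0],[0,0,0],8.5]
  ]
}}

```text
t: 9.85
eef_pos: [0.4925, 0.1169, 0.187]
orientation: [[-0.002, 1.0, 0.002], [1.0, 0.002, 0.0], [0.0, 0.002, -1.0]]
force: [-0.3, -0.0, -0.4]
finger_gap: 0.0846
```

```bash
python3 - <<'E'
from h import *
from workcell import manip
s=manip.state();p=manip.camera_params("wrist");im=manip.get_image("wrist")
print(s["t"],s["eef_pos"],s["joints"],p["cam_to_world"])
for c in blobs(im,(20,150,60),(32,255,255),60):
    e=cv2.fitEllipse(cv2.convexHull(c)); print("y",e,onplane(p,e[0],.02))
b=manip.get_image("side")
cv2.imwrite("pics/w4.png",np.hstack([im,b[100:,150:420].copy() if 0 else cv2.copyMakeBorder(b[100:,150:430],0,100,0,0,0)]))
E
```

```text
9.85 [0.4925 0.1169 0.187 ] [ 9.2139 13.9961 97.3599 -0.0091 68.5575  9.1256] [[ 1.      0.002   0.0016  0.4932]
 [ 0.0024 -0.9564 -0.2919  0.1906]
 [ 0.0009  0.2919 -0.9564  0.3292]
 [ 0.      0.      0.      1.    ]]
y ((408.3023376464844, 367.20269775390625), (15.833111763000488, 35.147064208984375), 21.505224227905273) [ 0.7052 -0.163   0.02  ]
y ((403.05340576171875, 156.61512756347656), (80.00406646728516, 89.03650665283203), 61.21806335449219) [0.6528 0.1348 0.02  ]
```

View pics/w4.png

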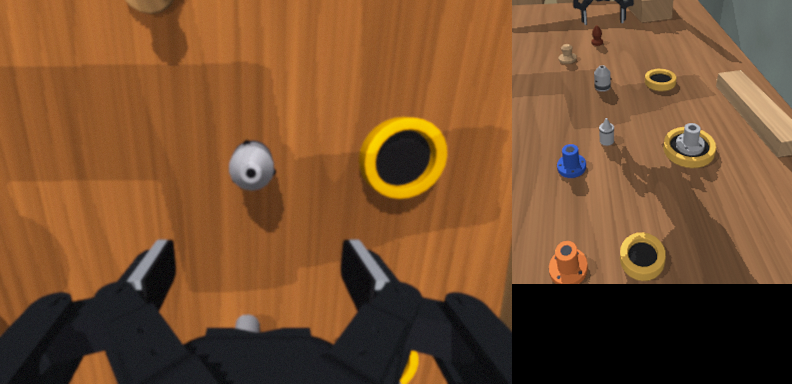

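The faceplate stands flat in the large dish. The chuck nose is at (251,173), which gives about (0.487, 0.127), in agreement with the top view. It has small key lugs near 100° and -20°, so I'll turn the jaws by 10° to clear them and then descend. The wrist view puts the medium dish at (0.653, 0.135) and the top view at (0.654, 0.133).

{"name": "drive_tool", "arguments": {
  "increments": [
    [[-0.6,1.0,-1],[0,0,0.1],8.5],
    [[0,0,-2.5],[0,0,0.07],8.5],
    [[0,0,-3],[0,0,0],8.5],
    [[0,0,-3],[0,0,0],8.5],
    [[0,0,-2.5],[0,0,0],8.5],
    [[0,0,-2],[0,0,0],8.5],
    [[0,0,-1.5],[0,0,0],8.5],
    [[0,0,-0.8],[0,0,0],8.5],
    [[0,0,-0.3],[0,0,0],8.5],
    [[0,0,0],[0,0,0],8.5]
  ]
}}

```text
t: 10.78
eef_pos: [0.4866, 0.126, 0.0198]
orientation: [[-0.168, 0.986, -0.0], [0.986, 0.168, -0.0], [-0.0, -0.0, -1.0]]
force: [-0.4, -0.3, 0.6]
finger_gap: 0.0849
```

{"name": "drive_tool", "arguments": {
  "increments": [
    [[0,0,0],[0,0,0],7],
    [[0,0,0],[0,0,0],6],
    [[0,0,0],[0,0,0],5],
    [[0,0,0],[0,0,0],4],
    [[0,0,0],[0,0,0],3],
    [[0,0,0],[0,0,0],3],
    [[0,0,0],[0,0,0],3],
    [[0,0,0],[0,0,0],3],
    [[0,0,0],[0,0,0],3]
  ]
}}

```text
t: 11.53
eef_pos: [0.4867, 0.1266, 0.021]
orientation: [[-0.169, 0.986, 0.001], [0.986, 0.169, 0.0], [-0.0, 0.001, -1.0]]
force: [-3.9, -1.2, 10.5]
finger_gap: 0.0444
```

{"name": "drive_tool", "arguments": {
  "increments": [
    [[0,0,0.3],[0,0,0],3],
    [[0,0,0.7],[0,0,0],3],
    [[0,0,1],[0,0,0],3],
    [[0,0,2],[0,0,0],3],
    [[0,0,2],[0,0,0],3],
    [[0,0,2],[0,0,0],3],
    [[0,0,1],[0,0,0],3],
    [[0,0,0],[0,0,0],3],
    [[0,0,0],[0,0,0],3]
  ]
}}

```text
t: 12.28
eef_pos: [0.4863, 0.1265, 0.11]
orientation: [[-0.169, 0.986, 0.001], [0.986, 0.169, 0.0], [0.0, 0.001, -1.0]]
force: [-0.4, -0.1, -2.6]
finger_gap: 0.0442
```

{"name": "drive_tool", "arguments": {
  "increments": [
    [[1,0,0],[0,0,0],3],
    [[2,0.1,0],[0,0,0],3],
    [[2.5,0.1,0],[0,0,0],3],
    [[2.5,0.1,0],[0,0,0],3],
    [[2.5,0.1,0],[0,0,0],3],
    [[2.5,0.1,0],[0,0,0],3],
    [[2,0.1,0],[0,0,0],3],
    [[1.2,0.1,0],[0,0,0],3],
    [[0.5,0.1,0],[0,0,0],3],
    [[0,0,0],[0,0,0],3]
  ]
}}

```text
t: 13.12
eef_pos: [0.6532, 0.1345, 0.108]
orientation: [[-0.169, 0.986, -0.002], [0.986, 0.169, -0.0], [0.0, -0.002, -1.0]]
force: [-1.2, 0.3, -3.1]
finger_gap: 0.0439
```

```bash
python3 - <<'E'
from h import *
from workcell import manip
s=manip.state();p=manip.camera_params("wrist");im=manip.get_image("wrist")
print(s["t"],s["eef_pos"],s["joints"])
for c in blobs(im,(20,150,60),(32,255,255),60):
    e=cv2.fitEllipse(cv2.convexHull(c)); print("y",e,onplane(p,e[0],.02))
b=manip.get_image("side")
cv2.imwrite("pics/w5.png",np.hstack([im,cv2.copyMakeBorder(b[100:,150:430],0,100,0,0,0)]))
E
```

```text
13.1167 [0.6532 0.1345 0.108 ] [ 8.49   38.5318 72.7129  0.003  68.8938 -1.245 ]
y ((258.9918212890625, 194.0197296142578), (103.81613159179688, 104.28799438476562), 83.31262969970703) [0.6549 0.1344 0.02  ]
```

View pics/w5.png

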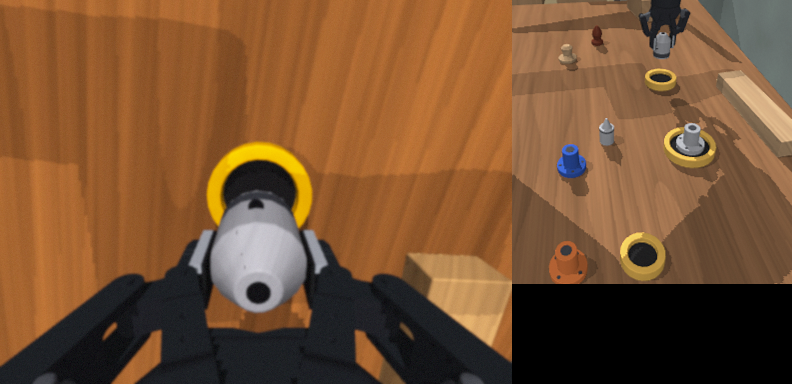

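The chuck is held upright over the medium dish, whose centre the wrist view puts at (0.655, 0.134). I'll lower it.

{"name": "drive_tool", "arguments": {
  "increments": [
    [[0.1,0,-1],[0,0,0],3],
    [[0,0,-2],[0,0,0],3],
    [[0,0,-2],[0,0,0],3],
    [[0,0,-1.3],[0,0,0],3],
    [[0,0,-0.6],[0,0,0],3],
    [[0,0,-0.1],[0,0,0],3],
    [[0,0,-0.1],[0,0,0],3],
    [[0,0,-0.1],[0,0,0],3],
    [[0,0,0],[0,0,0],3],
    [[0,0,0],[0,0,0],3]
  ]
}}

```text
t: 14.05
eef_pos: [0.6547, 0.1346, 0.0387]
orientation: [[-0.169, 0.986, 0.001], [0.986, 0.169, 0.0], [-0.0, 0.001, -1.0]]
force: [0.2, 0.0, -3.4]
finger_gap: 0.0442
```

{"name": "drive_tool", "arguments": {
  "increments": [
    [[0,0,-0.1],[0,0,0],3],
    [[0,0,0],[0,0,0],3],
    [[0,0,0],[0,0,0],3]
  ]
}}

```text
t: 14.3
eef_pos: [0.6544, 0.1345, 0.037]
orientation: [[-0.169, 0.986, 0.0], [0.986, 0.169, 0.0], [-0.0, 0.0, -1.0]]
force: [-0.2, 0.9, -3.4]
finger_gap: 0.0436
```

{"name": "drive_tool", "arguments": {
  "increments": [
    [[0,0,-0.1],[0,0,0],3],
    [[0,0,0],[0,0,0],3],
    [[0,0,0],[0,0,0],3]
  ]
}}

```text
t: 14.55
eef_pos: [0.6544, 0.1345, 0.0358]
orientation: [[-0.169, 0.986, -0.0], [0.986, 0.169, -0.0], [0.0, -0.0, -1.0]]
force: [-1.0, -0.9, -3.0]
finger_gap: 0.0443
```

{"name": "drive_tool", "arguments": {
  "increments": [
    [[0,0,-0.1],[0,0,0],3],
    [[0,0,-0.1],[0,0,0],3],
    [[0,0,0],[0,0,0],3],
    [[0,0,0],[0,0,0],3]
  ]
}}

```text
t: 14.88
eef_pos: [0.6543, 0.1345, 0.0338]
orientation: [[-0.169, 0.986, -0.0], [0.986, 0.169, -0.0], [-0.0, -0.0, -1.0]]
force: [-0.3, -0.5, -3.1]
finger_gap: 0.0439
```

{"name": "drive_tool", "arguments": {
  "increments": [
    [[0,0,-0.1],[0,0,0],3],
    [[0,0,0],[0,0,0],3],
    [[0,0,0],[0,0,0],3]
  ]
}}

```text
t: 15.13
eef_pos: [0.6545, 0.1345, 0.0332]
orientation: [[-0.169, 0.986, 0.0], [0.986, 0.169, 0.0], [-0.0, 0.0, -1.0]]
force: [-0.9, 0.4, -1.4]
finger_gap: 0.0441
```

{"name": "drive_tool", "arguments": {
  "increments": [
    [[0,0,-0.1],[0,0,0],3],
    [[0,0,0],[0,0,0],3],
    [[0,0,0],[0,0,0],3]
  ]
}}

```text
t: 15.38
eef_pos: [0.6546, 0.1346, 0.0331]
orientation: [[-0.169, 0.986, 0.001], [0.986, 0.169, 0.0], [-0.0, 0.001, -1.0]]
force: [-6.4, -1.1, 8.5]
finger_gap: 0.0441
```

{"name": "drive_tool", "arguments": {
  "increments": [
    [[0,0,0.1],[0,0,0],4.6],
    [[0,0,0],[0,0,0],5],
    [[0,0,0],[0,0,0],6],
    [[0,0,0],[0,0,0],7],
    [[0,0,0],[0,0,0],8],
    [[0,0,0],[0,0,0],8.5],
    [[0,0,0],[0,0,0],8.5],
    [[0,0,0.5],[0,0,0],8.5],
    [[0,0,1],[0,0,0],8.5],
    [[0,0,2],[0,0,0],8.5]
  ]
}}

```text
t: 16.22
eef_pos: [0.6535, 0.1344, 0.067]
orientation: [[-0.169, 0.986, -0.003], [0.986, 0.169, -0.0], [0.0, -0.003, -1.0]]
force: [-0.9, -0.0, -0.3]
finger_gap: 0.0851
```

{"name": "drive_tool", "arguments": {
  "increments": [
    [[0,0,3],[0,0,0],8.5],
    [[0,0,3],[0,0,0],8.5],
    [[-1,-2,3],[0,0,-0.05],8.5],
    [[-2,-3,3],[0,0,-0.05],8.5],
    [[-2,-3,0],[0,0,-0.07],8.5],
    [[-2,-3,0],[0,0,0],8.5],
    [[-2,-3,0],[0,0,0],8.5],
    [[-2,-3,0],[0,0,0],8.5],
    [[-2,-3,0],[0,0,0],8.5],
    [[-2,-3,0],[0,0,0],8.5]
  ]
}}

```text
t: 17.05
eef_pos: [0.5055, -0.0933, 0.1857]
orientation: [[-0.0, 1.0, 0.001], [1.0, 0.0, -0.0], [-0.0, 0.001, -1.0]]
force: [0.9, -0.9, -0.2]
finger_gap: 0.0849
```

{"name": "drive_tool", "arguments": {
  "increments": [
    [[-2,-2,0],[0,0,0],8.5],
    [[-0.8,-0.5,0],[0,0,0],8.5],
    [[0,0,0],[0,0,0],8.5],
    [[0,0,0],[0,0,0],8.5]
  ]
}}

```text
t: 17.38
eef_pos: [0.479, -0.117, 0.1855]
orientation: [[0.001, 1.0, 0.001], [1.0, -0.001, -0.0], [-0.0, 0.001, -1.0]]
force: [0.2, 0.1, 0.4]
finger_gap: 0.0853
```

```bash
python3 - <<'E'
from h import *
from workcell import manip
s=manip.state();p=manip.camera_params("wrist");im=manip.get_image("wrist")
print(s["t"],s["eef_pos"],s["joints"],p["cam_to_world"])
b=manip.get_image("side")
cv2.imwrite("pics/w6.png",np.hstack([im,cv2.copyMakeBorder(b[100:,150:430],0,100,0,0,0)]))
E
```

```text
17.3833 [ 0.479  -0.117   0.1855] [-17.9887  12.4649  99.4727   0.012   67.978  -17.9548] [[ 1.     -0.0002  0.0009  0.4799]
 [ 0.0001 -0.9563 -0.2923 -0.0433]
 [ 0.0009  0.2923 -0.9563  0.3277]
 [ 0.      0.      0.      1.    ]]
```

View pics/w6.png

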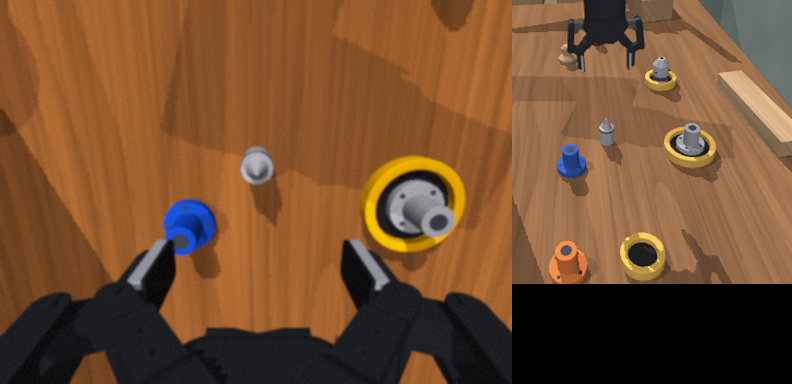

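The chuck stands in the medium dish. The centre's shoulder is at about (257,167) and its tip at (257,178). With the top view this gives about (0.478, -0.108). I'll descend on it, with the jaws along x clear of the blue piece and the large dish.

{"name": "drive_tool", "arguments": {
  "increments": [
    [[-0.1,0.9,-1],[0,0,0],8.5],
    [[0,0,-2.5],[0,0,0],8.5],
    [[0,0,-3],[0,0,0],8.5],
    [[0,0,-3],[0,0,0],8.5],
    [[0,0,-2.5],[0,0,0],8.5],
    [[0,0,-2],[0,0,0],8.5],
    [[0,0,-1.5],[0,0,0],8.5],
    [[0,0,-1],[0,0,0],8.5],
    [[0,0,-0.3],[0,0,0],8.5],
    [[0,0,0],[0,0,0],8.5]
  ]
}}

```text
t: 18.32
eef_pos: [0.4775, -0.1074, 0.0159]
orientation: [[-0.001, 1.0, -0.001], [1.0, 0.001, 0.0], [0.0, -0.001, -1.0]]
force: [0.5, 0.8, 0.6]
finger_gap: 0.085
```

{"name": "drive_tool", "arguments": {
  "increments": [
    [[0,0,0],[0,0,0],6],
    [[0,0,0],[0,0,0],5],
    [[0,0,0],[0,0,0],4],
    [[0,0,0],[0,0,0],3],
    [[0,0,0],[0,0,0],2],
    [[0,0,0],[0,0,0],2],
    [[0,0,0],[0,0,0],2],
    [[0,0,0],[0,0,0],2],
    [[0,0,0],[0,0,0],2],
    [[0,0,0],[0,0,0],2]
  ]
}}

```text
t: 19.15
eef_pos: [0.478, -0.1082, 0.0174]
orientation: [[0.0, 1.0, 0.001], [1.0, -0.0, -0.0], [-0.0, 0.001, -1.0]]
force: [-2.0, 1.0, 8.0]
finger_gap: 0.0307
```

{"name": "drive_tool", "arguments": {
  "increments": [
    [[0,0,0.3],[0,0,0],2],
    [[0,0,0.7],[0,0,0],2],
    [[0,0,1],[0,0,0],2],
    [[0,0,2],[0,0,0],2],
    [[0,0,2],[0,0,0],2],
    [[0,0,2],[0,0,0],2],
    [[0,0,2],[0,0,0],2],
    [[0,0,1.5],[0,0,0],2],
    [[0,0,0],[0,0,0],2],
    [[0,0,0],[0,0,0],2]
  ]
}}

```text
t: 19.98
eef_pos: [0.4778, -0.1082, 0.1322]
orientation: [[0.0, 1.0, 0.002], [1.0, -0.0, -0.001], [-0.001, 0.002, -1.0]]
force: [-1.0, -0.6, -2.8]
finger_gap: 0.0309
```

{"name": "drive_tool", "arguments": {
  "increments": [
    [[0.1,-1,0],[0,0,0],2],
    [[0.2,-2,0],[0,0,0],2],
    [[0.3,-3,0],[0,0,0],2],
    [[0.3,-3,0],[0,0,0],2],
    [[0.3,-3,0],[0,0,0],2],
    [[0.3,-3,0],[0,0,0],2],
    [[0.3,-3,0],[0,0,0],2],
    [[0.3,-3,0],[0,0,0],2],
    [[0.3,-3,0],[0,0,0],2],
    [[0.3,-2.5,0],[0,0,0],2]
  ]
}}

```text
t: 20.82
eef_pos: [0.5037, -0.3755, 0.1298]
orientation: [[0.001, 1.0, -0.002], [1.0, -0.001, 0.001], [0.001, -0.002, -1.0]]
force: [0.9, 0.2, -2.9]
finger_gap: 0.0312
```

{"name": "drive_tool", "arguments": {
  "increments": [
    [[0.3,-1.5,0],[0,0,0],2],
    [[0.2,-0.7,0],[0,0,0],2],
    [[0,0,0],[0,0,0],2],
    [[0,0,0],[0,0,0],2],
    [[0,0,0],[0,0,0],2]
  ]
}}

```text
t: 21.23
eef_pos: [0.5095, -0.3941, 0.1311]
orientation: [[-0.001, 1.0, -0.001], [1.0, 0.001, 0.001], [0.001, -0.001, -1.0]]
force: [-0.5, 0.4, -2.5]
finger_gap: 0.0312
```

```bash
python3 - <<'E'
from h import *
from workcell import manip
s=manip.state();p=manip.camera_params("wrist");im=manip.get_image("wrist")
print(s["t"],s["eef_pos"],s["joints"])
for c in blobs(im,(20,150,60),(32,255,255),60):
    e=cv2.fitEllipse(cv2.convexHull(c)); print("y",e,onplane(p,e[0],.02))
b=manip.get_image("side")
cv2.imwrite("pics/w7.png",np.hstack([im,cv2.copyMakeBorder(b[100:,150:430],0,100,0,0,0)]))
E
```

```text
21.2333 [ 0.5095 -0.3941  0.1311] [-40.9818  34.2795  76.3278   0.0045  69.4516 -41.0285]
y ((258.98175048828125, 199.8498077392578), (77.63957977294922, 78.2945556640625), 175.1186065673828) [ 0.5115 -0.4074  0.02  ]
```

View pics/w7.png

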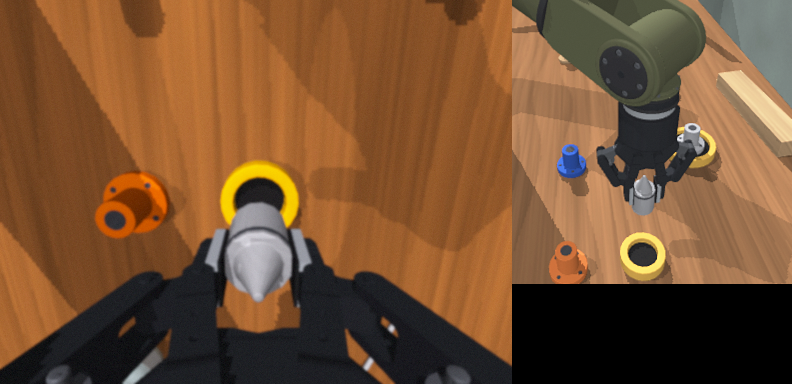

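The centre is upright in the grip. The wrist view puts the small dish at (0.5115, -0.4075), which matches the top view. I'll lower.

{"name": "drive_tool", "arguments": {
  "increments": [
    [[0.2,-0.8,0],[0,0,0],2],
    [[0,-0.5,-1],[0,0,0],2],
    [[0,0,-2],[0,0,0],2],
    [[0,0,-2.5],[0,0,0],2],
    [[0,0,-2],[0,0,0],2],
    [[0,0,-1.2],[0,0,0],2],
    [[0,0,-0.6],[0,0,0],2],
    [[0,0,-0.2],[0,0,0],2],
    [[0,0,0],[0,0,0],2],
    [[0,0,0],[0,0,0],2]
  ]
}}

```text
t: 22.17
eef_pos: [0.5121, -0.4086, 0.0377]
orientation: [[-0.0, 1.0, 0.001], [1.0, 0.0, -0.001], [-0.001, 0.001, -1.0]]
force: [-0.3, -0.5, -1.9]
finger_gap: 0.0311
```

{"name": "drive_tool", "arguments": {
  "increments": [
    [[0,0,-0.1],[0,0,0],2],
    [[0,0,-0.1],[0,0,0],2],
    [[0,0,-0.1],[0,0,0],2],
    [[0,0,0],[0,0,0],2],
    [[0,0,0],[0,0,0],2]
  ]
}}

```text
t: 22.58
eef_pos: [0.5116, -0.4081, 0.0336]
orientation: [[-0.0, 1.0, 0.0], [1.0, 0.0, -0.0], [-0.0, 0.0, -1.0]]
force: [0.3, 0.1, -2.2]
finger_gap: 0.0311
```

{"name": "drive_tool", "arguments": {
  "increments": [
    [[0,0,-0.1],[0,0,0],2],
    [[0,0,-0.1],[0,0,0],2],
    [[0,0,-0.1],[0,0,0],2],
    [[0,0,0],[0,0,0],2],
    [[0,0,0],[0,0,0],2]
  ]
}}

```text
t: 23.0
eef_pos: [0.5116, -0.4081, 0.0305]
orientation: [[0.0, 1.0, -0.0], [1.0, -0.0, 0.0], [0.0, -0.0, -1.0]]
force: [0.1, 1.3, -2.7]
finger_gap: 0.0311
```

{"name": "drive_tool", "arguments": {
  "increments": [
    [[0,0,-0.1],[0,0,0],2],
    [[0,0,0],[0,0,0],2],
    [[0,0,0],[0,0,0],2]
  ]
}}

```text
t: 23.25
eef_pos: [0.5116, -0.4081, 0.0296]
orientation: [[0.0, 1.0, -0.0], [1.0, -0.0, 0.0], [0.0, -0.0, -1.0]]
force: [-0.1, 0.1, -2.7]
finger_gap: 0.0313
```

{"name": "drive_tool", "arguments": {
  "increments": [
    [[0,0,-0.1],[0,0,0],2],
    [[0,0,0],[0,0,0],2],
    [[0,0,0],[0,0,0],2]
  ]
}}

```text
t: 23.5
eef_pos: [0.5117, -0.4082, 0.0295]
orientation: [[-0.0, 1.0, 0.0], [1.0, 0.0, -0.0], [-0.0, 0.0, -1.0]]
force: [-4.5, 3.2, 5.9]
finger_gap: 0.0312
```

{"name": "drive_tool", "arguments": {
  "increments": [
    [[0,0,-0.1],[0,0,0],2],
    [[0,0,0],[0,0,0],2],
    [[0,0,0],[0,0,0],2]
  ]
}}

```text
t: 23.75
eef_pos: [0.5117, -0.4083, 0.0294]
orientation: [[-0.0, 1.0, 0.0], [1.0, 0.0, -0.001], [-0.001, 0.0, -1.0]]
force: [-8.0, 6.1, 14.8]
finger_gap: 0.0314
```

Contact made. I'll release, rise and back away.

{"name": "drive_tool", "arguments": {
  "increments": [
    [[0,0,0.2],[0,0,0],3.5],
    [[0,0,0],[0,0,0],4],
    [[0,0,0],[0,0,0],5],
    [[0,0,0],[0,0,0],6.5],
    [[0,0,0],[0,0,0],8],
    [[0,0,0],[0,0,0],8.5],
    [[0,0,0],[0,0,0],8.5],
    [[0,0,0.5],[0,0,0],8.5],
    [[0,0,1],[0,0,0],8.5],
    [[0,0,2],[0,0,0],8.5]
  ]
}}

```text
t: 24.58
eef_pos: [0.5109, -0.4075, 0.0637]
orientation: [[0.0, 1.0, -0.002], [1.0, -0.0, 0.002], [0.002, -0.002, -1.0]]
force: [-1.1, -0.6, 0.3]
finger_gap: 0.0851
```

{"name": "drive_tool", "arguments": {
  "increments": [
    [[0,0,3],[0,0,0],8.5],
    [[0,0,3],[0,0,0],8.5],
    [[0,0,3],[0,0,0],8.5],
    [[-1,-1,2],[0,0,0],8.5],
    [[-2,-1,0],[0,0,0],8.5],
    [[-3,-1,0],[0,0,0],8.5],
    [[-3,-1,0],[0,0,0],8.5],
    [[-3,-1,0],[0,0,0],8.5],
    [[-3,-1,0],[0,0,0],8.5],
    [[-3,-1,0],[0,0,0],8.5]
  ]
}}

```text
t: 25.42
eef_pos: [0.3302, -0.4784, 0.1758]
orientation: [[-0.0, 1.0, 0.001], [1.0, 0.0, -0.001], [-0.001, 0.001, -1.0]]
force: [-0.2, -1.2, -0.3]
finger_gap: 0.0851
```

{"name": "drive_tool", "arguments": {
  "increments": [
    [[-2,0,0],[0,0,0],8.5],
    [[-1,0,0],[0,0,0],8.5],
    [[0,0,0],[0,0,0],8.5],
    [[0,0,0],[0,0,0],8.5]
  ]
}}

```text
t: 25.75
eef_pos: [0.3022, -0.4781, 0.1753]
orientation: [[0.0, 1.0, 0.001], [1.0, -0.0, -0.001], [-0.001, 0.001, -1.0]]
force: [0.3, -0.1, -0.7]
finger_gap: 0.0848
```

```bash
python3 - <<'E'
from h import *
from workcell import manip
s=manip.state();print(s["t"],s["eef_pos"],s["force"])
a=manip.get_image("top");b=manip.get_image("side");cv2.imwrite("pics/top9.png",a)
cv2.imwrite("pics/w8.png",np.hstack([cv2.resize(a[100:270,80:440],(400,189)) if 0 else cv2.copyMakeBorder(a[100:270,80:440],0,114,0,0,0),b[100:,150:500]]))
a0=cv2.imread("pics/top0.png")
for n,lo,hi,box in(("knob",(8,40,130),(25,255,255),(125,220,35,40)),("finial",(0,100,20),(10,255,90),(90,190,30,25))):
    x,y,w,h=box; print(n,np.abs(a0[y:y+h,x:x+w].astype(int)-a[y:y+h,x:x+w]).mean())
E
```

```text
25.75 [ 0.3022 -0.4781  0.1753] [ 0.2573 -0.1301 -0.7039]
knob 0.6376190476190476
finial 0.6311111111111111
```

View pics/w8.png

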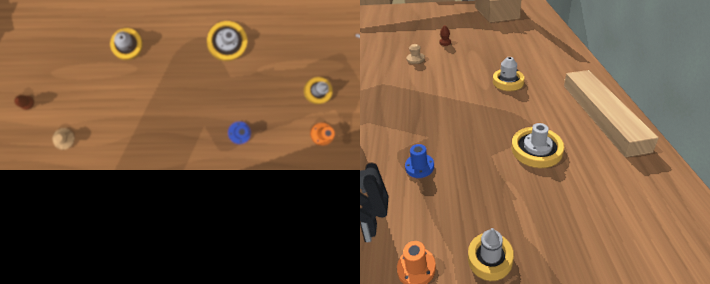

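All three fittings stand upright inside their recesses, and the knob and finial are unchanged. I'll hand the job in.

```bash
python3 -c "
from workcell import manip
print(manip.close_job())"
```

```text
the job is handed in; nothing more can be done
None
```

The faceplate is in the large dish, the chuck in the medium dish and the lathe centre in the small dish. I placed them in that order, lowering each until it touched the floor before letting go. The job took about 26 s of robot time.

- **Final pictures:** the last top and side views show all three upright and inside their recesses. I judged flatness by eye and did not measure it.
- **Other pieces:** the image around the knob and the finial is unchanged from the start to within noise. The blue and orange look-alikes were not handled.
- **Forces:** the highest wrist force I read was about 18 N, while setting down the centre. Readings came only at the end of each move.
- **Disagreements:** the wrist and top views agreed to within about 2 mm on the dish positions. The first side-view dish positions sat 6–12 mm off in y because the front walls were in the mask, so I did not use them. On the loose pieces the views differed by up to about 4 mm. The grip opening read 2–3 mm under the stated diameters on all three pieces.

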